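# Feed the vial row home and shut the gate

### The arm

A 6-joint arm with a two-finger parallel gripper is mounted at the origin on a cart in front of the work surface, level with it; the furniture and walls round the work are solid. World frame = base frame: x ahead of the robot, y to its left, z up, the work surface at z = 0. Lengths are in mm, angles in rad, forces in N, time in s.
With the tool pointing down it reaches from about 300 to 775 mm from the base axis. Payload 14.6 kg.
Tool frame: the origin (TCP) lies on the centre line of the jaws, within the pads' length; the fingertips stand 19 mm ahead of it and the grasp point (between the pads) is the TCP (bot.tip_reach is the distance from the TCP to the fingertips, in mm); y points along the fingers, x is the direction in which the jaws open and shut, and the axes are right-handed (so a half turn about y gives the same grasp; the last joint's range is limited). The gripper opens to 85 mm and grips with 20 to 120 N. Pads are 22 mm wide; open, the fingers measure 114 mm over their backs; the gripper's body (76 mm by 85 mm) begins 54 mm behind the grasp point. The pads swing forward as they close: fully open they stand 13 mm farther back than shut.
Start: joints at [1.099, 0.3, 1.521, -0, 1.321, -0.067], TCP at [216.606, 505.541, 250.281] pointing down, gripper open.
Joint ranges: [-3.03, 3.03], [-0.79, 2.21], [0.23, 2.52], [-1.04, 4.18], [0, 3.07], [-2.55, 2.55]. Speed limits (rad/s): [2.22, 2.22, 2.57, 3.14, 3.14, 3.14].

### API

Orientations are given as a unit quaternion [w, x, y, z].
In Python, from rig import bot gives the robot as it stands. Calls block until the motion is done:
- bot.move_to(position, orientation): joint-space move of the TCP to a pose.
- bot.servo_line(position, attitude=None, speed=150, until_force=None): straight line of the TCP; attitude=None keeps the orientation; speed is the mean speed in mm/s. With until_force (N) it stops when the force on the tool has changed by that much, and returns True; else False.
- bot.move_joints(angles): joint-space move.
- bot.move_gripper(opening, grip_force=None): finger opening in mm; grip_force is the grip in N (None keeps the last); returns when the fingers have stopped.
- bot.dwell(seconds).
- bot.ik(position, orientation): joint angles nearest the present ones, or None.
- bot.read_state(): the state.
- bot.read_camera(name): name is "side" or "top"; returns a dict with "image" (480x640x3 uint8, blue, green, red), "depth" (480x640 float32, mm along the optical axis (not along the pixel's ray), 0 where there is no reading), "fovy" (degrees; the focal length in pixels is half the picture's height over the tangent of half this angle, whatever the lens; pixels are square), "cx", "cy" (the principal point, pixels), "eye" and "attitude" of the camera in the world. Camera axes: x right, y down, z forward; pixel columns grow to the right and rows downward; lengths in mm; the calibration is good to about 2 mm. A picture is of the moment at which its call begins.
A pose or a line that the arm cannot do raises bot.MotionError and nothing moves.
- bot.finish_job(): hands the job in, once; it reports no verdict.
The state is a dict: "clock": time; "joint_positions": joint angles; "qvel": joint speeds; "effort": joint torques, N m; "ee_pos": TCP position; "tool_rot": TCP orientation; "ft_force": force on the tool from outside, world axes, zero at the start; "moment": the same for the moment, N m; "grip_width": finger opening in mm.
Only numpy, scipy, OpenCV 4.12 (cv2) and the standard library are available. Lean on these libraries where they do the work, as an engineer would, in place of code of your own. Each camera call takes 0.05 s, during which the arm holds its last target.

### The job

Using the fingertips only, push the row of four green-capped vials along the aluminium rail as one train, touching only the last vial, until the first stands against the blue end stop and no gaps are left. Then push the orange tab of the gate fully in, so that its bar closes across the rail behind the last vial, and let go. Do not pinch, lift or tip any vial, and leave the spare vial, tape, bottle and beaker where they stand.

Things in the scene. Friction and masses are not known exactly. Their poses are not given: they have to be found in the camera images.
- rail: fixed aluminium feed rail, 300 mm long (its x), 45 mm wide (its y); origin at the middle of its underside. Its +x is the feed direction, towards the blue end stop; the -x end is open. Channel floor 6 mm above the worktop, channel 35 mm wide, side walls 5 mm thick, their tops at 14 mm. Stop 45 mm wide, its face at x = +135 mm, top at 44 mm
- gate_guide (a point): middle of the grey guide bridge that the gate's bar runs through, on the rail's -y side at its x = -2, y = -40 mm; bridge 25 mm along x, 8 mm along y, top at 36 mm. It stands on a grey base block 36 mm along x, top at 14 mm, reaching out to the rail's y = -93 mm. Shut, the bar (6 mm thick, 15 to 28 mm high) lies across the channel 134 mm from the stop face; the row of four is 128 mm long
- stop_face (a point): centre of the end stop's face, 30 mm above the worktop; axes as the rail's
- gate (a joint): travel of the gate, m: 0 is fully open (bar clear of the channel), 0.040 is fully shut; it slides along the rail's +y, stays where it is left, needs about 2 N to move
- gate_tab (a point): centre of the outer (-y) face of the gate's orange tab, the face to push; moves with the gate, 41 mm above the worktop; axes as the rail's. Tab 30 mm along the rail's x, 6 mm thick along y, from 15.5 to 55.5 mm above the worktop. Open, this point is at the rail's y = -92 mm; fully shut, at y = -52 mm
- vial_1: small brown reagent vial with green screw cap, 32 mm across, 58 mm tall, standing upright in the rail; origin at the centre of its underside, z up; first of the row, nearest the stop; about 30 to 60 g
- vial_2: small brown reagent vial with green screw cap, 32 mm across, 58 mm tall, standing upright in the rail; origin at the centre of its underside, z up; second of the row
- vial_3: small brown reagent vial with green screw cap, 32 mm across, 58 mm tall, standing upright in the rail; origin at the centre of its underside, z up; third of the row
- vial_4: small brown reagent vial with green screw cap, 32 mm across, 58 mm tall, standing upright in the rail; origin at the centre of its underside, z up; last of the row, farthest from the stop: the one to push
- spare_vial: a fifth vial like those in the row, standing on the worktop beside the rail, to be left alone; origin at the centre of its underside
- tape_roll: green tape roll lying flat, 72 mm across, 19 mm high, to be left alone; origin at the centre of its underside
- dark_bottle: dark reagent bottle with white cap, 48 mm across, 90 mm tall, to be left alone; origin at the centre of its underside
- beaker_1: clear beaker, 69 mm across, 91 mm tall, to be left alone; origin at the centre of its underside. To the right of it, at the back right of the worktop (from 0.57 m ahead of the robot base, 0.28 to 0.57 m to its right), stand fixed binders some 0.3 m tall: keep the arm clear of them

How it is judged:
By the outcome, as a careful person would: the job done as asked, in the order asked, and still so for the second after the job is handed in, with the robot touching nothing.
It also fails if it takes over 45 s, if anything falls off the work surface, if the arm or the gripper's body presses on something with over 40 N, if the wrist force passes 120 N, or if a joint passes its speed limit or range.

## Working session

There is one attempt and no reset: what is moved stays moved. The work goes in short steps, each a Python script; the robot and the scene stay as the last script left them, time stands still between calls to the robot, and variables do not carry over. Pictures are saved under pics/ and viewed, and the job is handed in when it is done.

```bash
ls; mkdir -p pics
python3 - <<'E'
from rig import bot
import cv2,numpy as np,pickle
d={}
for n in("side","top"):
    c=bot.read_camera(n); d[n]=c
    cv2.imwrite(f"pics/{n}0.png",c["image"])
    print(n,{k:v for k,v in c.items() if k not in("image","depth")})
pickle.dump(d,open("c0.pkl","wb"))
s=bot.read_state();print(s,bot.tip_reach)
E
```

```text
pics
side {'fovy': 43.32815498510744, 'cx': 319.88294650367175, 'cy': 229.10209692087767, 'eye': array([ 263.47452811, -658.85699577,  683.62600475]), 'attitude': array([-0.41262525,  0.88701563, -0.18468605,  0.09399332])}
top {'fovy': 45.47517296318481, 'cx': 318.6297124158088, 'cy': 238.79484411056953, 'eye': array([ 469.44211392,  -18.07014228, 1000.80164234]), 'attitude': array([ 0.03826338, -0.70450263,  0.70836324, -0.02082004])}
{'clock': 0.1, 'joint_positions': array([ 1.09937192e+00,  3.00413999e-01,  1.52153786e+00,  3.81115142e-06,
        1.32069073e+00, -6.65474995e-02]), 'qvel': array([ 0.00016861, -0.00090075, -0.00105915, -0.00067837, -0.0004128 ,
        0.00016735]), 'effort': array([ 2.19848764e-03, -5.44383788e+01, -3.62362111e+01, -1.89165974e-06,
        3.10515461e-03,  1.42096681e-05]), 'ee_pos': array([216.53493156, 505.3698323 , 249.77090649]), 'tool_rot': array([-0.59013685,  0.59050116,  0.38893654, -0.38958343]), 'ft_force': array([-0.1674038 ,  0.3538579 ,  0.60685421]), 'moment': array([ 0.01232088,  0.03291307, -0.02540032]), 'grip_width': 85.59398443373752} 19.0
```

View pics/top0.png

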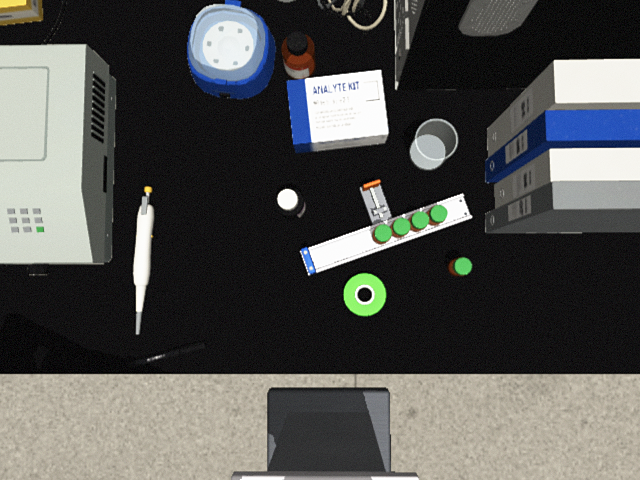

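View pics/side0.png

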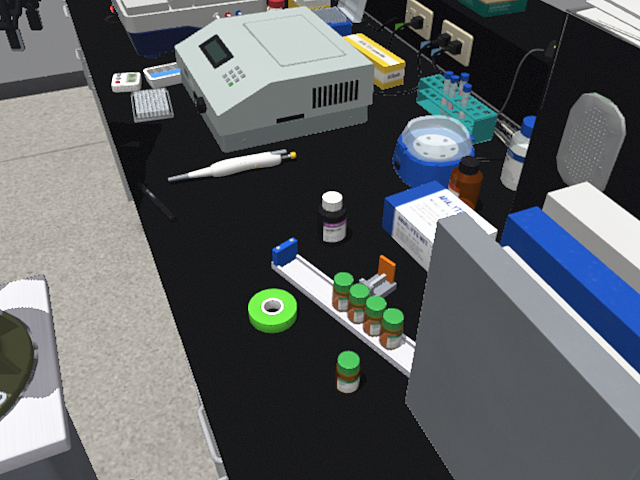

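The top view shows the blue stop at (308,260), the rail's open end at (468,207) and the four green caps from (383,233) to (439,213). The orange tab is at (372,184), the spare vial at (461,267), and the binders start at column 486. The side view agrees. Next I'll measure.

```bash
cat > h.py <<'E'
import numpy as np,cv2
from scipy.spatial.transform import Rotation as R
def rm(q): return R.from_quat([q[1],q[2],q[3],q[0]]).as_matrix()
def ray(c,uv):
    f=240/np.tan(np.radians(c["fovy"]/2))
    d=np.array([(uv[0]-c["cx"])/f,(uv[1]-c["cy"])/f,1.])
    return c["eye"],rm(c["attitude"])@d
def onz(c,uv,z):
    e,d=ray(c,uv); return e+d*(z-e[2])/d[2]
def proj(c,p):
    f=240/np.tan(np.radians(c["fovy"]/2))
    v=rm(c["attitude"]).T@(np.asarray(p)-c["eye"]); return np.array([c["cx"]+f*v[0]/v[2],c["cy"]+f*v[1]/v[2]])
def tri(c1,u1,c2,u2):
    e1,d1=ray(c1,u1);e2,d2=ray(c2,u2)
    s=np.linalg.lstsq(np.c_[d1,-d2],e2-e1,rcond=None)[0]
    a=e1+d1*s[0];b=e2+d2*s[1];return (a+b)/2,np.linalg.norm(a-b)
def blobs(c,lo,hi,amin=30):
    h=cv2.cvtColor(c["image"],cv2.COLOR_BGR2HSV);m=cv2.inRange(h,lo,hi)
    n,l,st,ce=cv2.connectedComponentsWithStats(m)
    return [(ce[i].round(1),st[i].tolist()) for i in range(1,n) if st[i,4]>amin],l
E
python3 - <<'E'
import pickle;from h import *
d=pickle.load(open("c0.pkl","rb"))
for n in d:
    c=d[n]
    for nm,lo,hi in(("green",(50,120,60),(75,255,255)),("orange",(5,180,120),(16,255,255)),("blue",(100,150,80),(125,255,255))):
        b,_=blobs(c,lo,hi)
        for x in b:
            z={"green":58,"orange":55.5,"blue":44}[nm]
            print(n,nm,x,onz(c,x[0],z).round(1), "depth z", (lambda e,dd:(e+dd*c["depth"][int(x[0][1]),int(x[0][0])]).round(1))(*ray(c,x[0])))
# rail white mask in top
c=d["top"];h=cv2.cvtColor(c["image"],cv2.COLOR_BGR2HSV)
m=cv2.inRange(h,(0,0,130),(180,60,255));m2=np.zeros_like(m);m2[190:280,298:474]=m[190:280,298:474]
m2[:225,:405]=0
cnt=max(cv2.findContours(m2,0,2)[0],key=cv2.contourArea);print(cv2.boxPoints(cv2.minAreaRect(cnt)))
for nm,r in(("top",(170,280,290,480)),):
    cv2.imwrite("pics/crop.png",cv2.resize(d[nm]["image"][r[0]:r[1],r[2]:r[3]],None,fx=4,fy=4,interpolation=cv2.INTER_CUBIC))
E
```

```text
side green (array([398.3,  25.2]), [395, 23, 9, 7, 37]) [1120.5  726.7   58. ] depth z [1077.7  657.6   89.2]
side green (array([368.4, 300.5]), [334, 272, 70, 58, 1394]) [ 574.  -149.9   58. ] depth z [ 570.8 -155.2   64.5]
side green (array([272.2, 311. ]), [248, 288, 49, 45, 1508]) [ 442.  -115.1   58. ] depth z [458.1 -66.    1.5]
side green (array([348. , 362.1]), [337, 351, 23, 24, 452]) [ 500.3 -235.3   58. ] depth z [ 500.5 -235.    57.5]
side orange (array([453.7, 187.5]), [450, 182, 9, 11, 31]) [841.2  36.2  55.5] depth z [840.2  35.   56.6]
side orange (array([386.3, 267.6]), [378, 255, 18, 28, 298]) [631.5 -98.2  55.5] depth z [639.1 -86.6  42.5]
side blue (array([341.8,  27.4]), [327, 19, 24, 17, 223]) [986.9 801.9  44. ] depth z [991.9 812.   39.6]
side blue (array([165.3,  72.7]), [151, 69, 29, 8, 89]) [478.1 706.3  44. ] depth z [490.2 782.9   8.1]
side blue (array([451.4,  76.2]), [445, 71, 15, 12, 112]) [1099.8  432.5   44. ] depth z [1018.1  325.8  106.5]
side blue (array([464.5,  76.1]), [461, 72, 9, 9, 63]) [1129.3  421.1   44. ] depth z [1044.7  315.6  106.5]
si
[... 1469 characters left out ...]
, [363, 179, 18, 11, 54]) [640.8 -83.6  55.5] depth z [640.5 -83.5  57.3]
top blue (array([233.2,   2.2]), [225, 0, 16, 7, 79]) [964.7 152.6  44. ] depth z [950.9 147.8  70.7]
top blue (array([241.5,  73.9]), [187, 10, 89, 89, 1776]) [835.9 137.2  44. ] depth z [820.5 130.6  84.2]
top blue (array([298.4, 111.6]), [286, 79, 25, 67, 1145]) [768.2  39.   44. ] depth z [762.5  37.9  62.3]
top blue (array([585.4, 129.5]), [488, 110, 152, 72, 3476]) [ 731.5 -444.9   44. ] depth z [ 663.8 -334.7  291.1]
top blue (array([308.1, 260. ]), [301, 247, 14, 27, 130]) [514.2  23.2  44. ] depth z [514.3  23.2  42.9]
[[307.34158 247.4677 ]
 [463.06155 192.5077 ]
 [471.92307 217.6154 ]
 [316.2031  272.57538]]
```

View pics/crop.png

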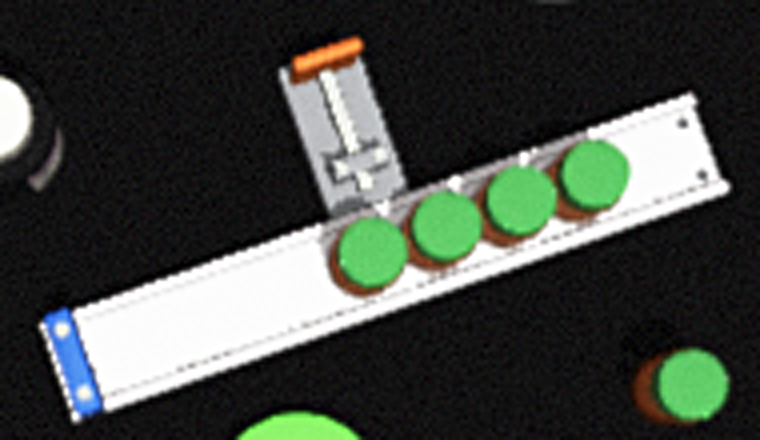

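The crop shows the vials already close together, with the first cap at (383,233) in full-picture pixels. The row's cap tops stand at 64 mm (6 + 58). Next I'll fit the rail frame.

Run:
```python
import pickle;from h import *
d=pickle.load(open("c0.pkl","rb"));c=d["top"]
# rail outline: bright or blue in region; near/right edges
g=[290+0,170]
A=[onz(c,(g[0]+u/4-.375,g[1]+v/4-.375),14) for u,v in((693,95),(729,187))]  # open end corners
print("end corners",np.round(A,1),np.linalg.norm(A[0]-A[1]))
# near wall edge & far wall edge: column scans
h=cv2.cvtColor(c["image"],cv2.COLOR_BGR2HSV);m=(h[...,2]>110)
near=[];far=[]
for u in list(range(320,355))+list(range(400,465)):
    v=int(np.interp(u,[308,468],[260,207])); k=v
    # go down from mid; use last bright px within 25
    col=[r for r in range(v,v+22) if m[r,u] and h[r,u,1]<70]
    if col: near.append(onz(c,(u,max(col)+.5),14)[:2])
for u in list(range(318,365))+list(range(448,463)):
    v=int(np.interp(u,[308,468],[260,207]))
    col=[r for r in range(v-22,v) if m[r,u] and h[r,u,1]<70]
    if col: far.append(onz(c,(u,min(col)-.5),14)[:2])
for nm,p in(("near",near),("far",far)):
    vx,vy,x,y=cv2.fitLine(np.float32(p),cv2.DIST_HUBER,0,.01,.01).ravel()
    s=np.sign(vy);print(nm,np.array([vx,vy])*s,np.degrees(np.arctan2(vy*s,vx*s)),x,y)
    r=np.array([x,y]);print("  offset along normal", end=" ")
    n=np.array([-vy*s,vx*s]);print(n@r)
caps=[onz(c,u,64) for u in((438,213.5),(419.7,219.9),(401.1,226.2),(382.8,232.9))]
print(np.round(caps,1),np.linalg.norm(np.diff(caps,axis=0),axis=1))
dd=caps[3]-caps[0];print("row ang",np.degrees(np.arctan2(dd[1],dd[0])))
# stop top corners from crop, z=44
B=[onz(c,(g[0]+u/4-.375,g[1]+v/4-.375),44) for u,v in((70,309),(103,408),(41,322),(74,415))]
print("stop: face far, face near, back far, back near",np.round(B,1))
# tab from the top and side depth
for n in d:
    q=d[n];b,l=blobs(q,(5,180,120),(16,255,255),40)
    for ce,st in b:
        i=l[int(ce[1]),int(ce[0])];vv,uu=np.nonzero(l==i)
        P=np.array([ (lambda e,x:e+x*q["depth"][v,u])(*ray(q,(u,v))) for u,v in zip(uu,vv)])
        print(n,P.min(0).round(),P.max(0).round(),np.median(P,0).round(1))
# binders extent near the workspace
D=c["depth"];
vv,uu=np.nonzero(D>0);f=240/np.tan(np.radians(c["fovy"]/2))
z=D[vv,uu];P=c["eye"]+ (np.c_[(uu-c["cx"])/f*z,(vv-c["cy"])/f*z,z]@rm(c["attitude"]).T)
s=(P[:,2]>100)&(P[:,1]<-200)&(P[:,0]>400)&(P[:,0]<720);print("binders",P[s].min(0),P[s].max(0))
```

```text
end corners [[ 629.4 -243.9   14. ]
 [ 589.3 -258.3   14. ]] 42.68131085868178
near [-0.32720235  0.9449543 ] 109.09906 543.46564 -132.97462
  offset along normal -470.04056
far [-0.32709917  0.94499004] 109.0928 574.4156 -80.3558
  offset along normal -516.5327
[[ 588.3 -191.1   64. ]
 [ 578.  -161.    64. ]
 [ 567.8 -130.4   64. ]
 [ 557.  -100.3   64. ]] [31.80938046 32.20845968 31.96299398]
row ang 109.0547440111991
stop: face far, face near, back far, back near [[536.2  24.7  44. ]
 [494.7  11.1  44. ]
 [530.8  36.9  44. ]
 [491.9  23.2  44. ]]
side [633. -99.  -4.] [683. -17.  58.] [640.1 -85.7  39.7]
top [-122. -955. -820.] [1000. 1034. 1001.] [ 5.484e+02  4.100e+00 -1.000e-01]
binders [ 561.41831148 -489.35333004  100.01456025] [ 719.99657188 -281.14254675  314.34240467]
```

```bash
cat >> h.py <<'E'
ex=np.array([-.3271,.9450,0]);ey=np.array([-.9450,-.3271,0]);O=np.array([560.0,-109.5,0])
def W(x,y,z): return O+x*ex+y*ey+np.array([0,0,z])
def quat(xa,ya):
    q=R.from_matrix(np.c_[xa,ya,np.cross(xa,ya)]).as_quat();return np.array([q[3],q[0],q[1],q[2]])
DN=np.array([0,0,-1.])
E
python3 - <<'E'
from h import *;from rig import bot
for s in(1,-1):
    for p in((-60,0,250),(-121,0,41),(0,0,41),(-2,-110,60)):
        j=bot.ik(W(*p),quat(s*ey,DN));print(s,p,W(*p).round(),None if j is None else np.round(j,2))
bot.move_gripper(0)
bot.move_to(W(-40,0,250),quat(-ey,DN) if bot.ik(W(-40,0,250),quat(ey,DN)) is None else quat(ey,DN))
s=bot.read_state();print(s["clock"],s["ee_pos"],s["ft_force"],s["grip_width"],s["joint_positions"])
for n in("top","side"):
    cv2.imwrite(f"pics/{n}1.png",bot.read_camera(n)["image"])
E
```

```text
1 (-60, 0, 250) [ 580. -166.  250.] [-0.34  0.42  1.36  0.    1.36  2.47]
1 (-121, 0, 41) [ 600. -224.   41.] [-0.41  0.72  1.4   0.    1.01  2.39]
1 (0, 0, 41) [ 560. -110.   41.] [-0.26  0.6   1.63  0.    0.92  2.55]
1 (-2, -110, 60) [665. -75.  60.] None
-1 (-60, 0, 250) [ 580. -166.  250.] [-0.34  0.42  1.36 -0.    1.36 -0.67]
-1 (-121, 0, 41) [ 600. -224.   41.] [-0.41  0.72  1.4  -0.    1.01 -0.75]
-1 (0, 0, 41) [ 560. -110.   41.] [-0.26  0.6   1.63 -0.    0.92 -0.59]
-1 (-2, -110, 60) [665. -75.  60.] [-0.17  0.76  1.3  -0.    1.09 -0.5 ]
3.5 [ 573.20594845 -146.70147496  250.00132347] [ 0.3526979  -0.0850639  -0.39047405] 0.09949247620958511 [-3.12476462e-01  3.93475166e-01  1.39641035e+00  6.92540825e-05
  1.35172975e+00  2.49446927e+00]
```

View pics/top1.png

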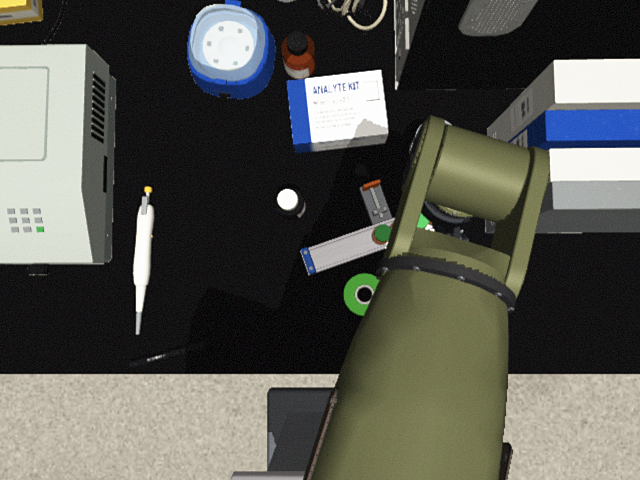

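View pics/side1.png

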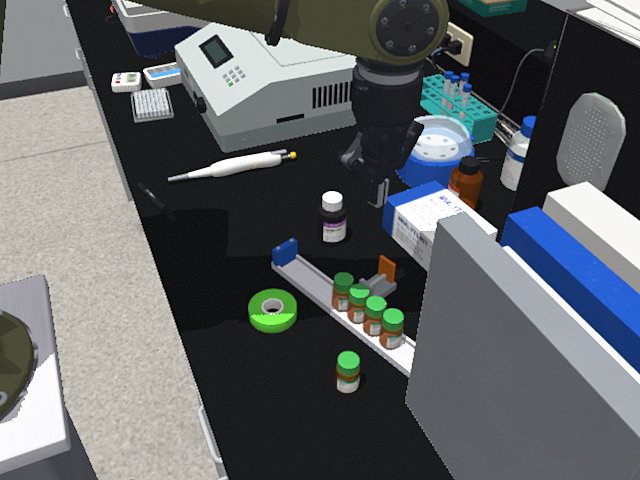

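Run:
```python
from h import *;from rig import bot
c=bot.read_camera("top");D=c["depth"];f=240/np.tan(np.radians(c["fovy"]/2))
def P(u,v):
    e,d=ray(c,(u,v));return (e+d*D[v,u]).round()
for u,v in((440,135),(540,165),(537,155),(525,290),(545,200),(548,160),(480,180),(410,250),(515,300),(505,380),(450,270),(420,140),(428,122)):print((u,v),P(u,v))
```

```text
(440, 135) [ 600. -112.  511.]
(540, 165) [ 573. -197.  511.]
(537, 155) [ 582. -196.  507.]
(525, 290) [ 462. -349.    1.]
(545, 200) [ 576. -283.  287.]
(548, 160) [ 578. -205.  508.]
(480, 180) [ 561. -145.  510.]
(410, 250) [499. -82. 529.]
(515, 300) [ 458. -168.  522.]
(505, 380) [ 397. -150.  549.]
(450, 270) [ 482. -108.  556.]
(420, 140) [596. -95. 509.]
(428, 122) [ 613. -103.  505.]
```

The wrist yoke is about 115 mm wide. If I pushed with closed fingers behind vial 4, it would run into the binders. I'll open the jaws and push with the rear finger alone, yawed about 30°, so the wrist stays ahead of the vial. First I'll check where the gate bar ends and how far the open fingertips reach.

```bash
cat >> h.py <<'E'
A30=np.radians(30)
d=np.cos(A30)*ex+np.sin(A30)*ey; dp=-np.sin(A30)*ex+np.cos(A30)*ey
def inrail(p):
    r=np.asarray(p)-O;return np.array([r@ex,r@ey,p[2]]).round(1)
E
python3 - <<'E'
import pickle;from h import d as dv,dp,W,quat,DN,ex,ey,O,inrail,onz,ray;import cv2,numpy as np;from rig import bot
c=pickle.load(open("c0.pkl","rb"))["top"]
for u,v in((372,188),(362,180),(325,72),(345,150),(378,205)):
    for z in (28,): print((u,v),inrail(onz(c,(290+u/4-.375,170+v/4-.375),z)))
im=c["image"][175:230,350:405];cv2.imwrite("pics/gate.png",cv2.resize(im,None,fx=10,fy=10,interpolation=cv2.INTER_NEAREST))
V=W(-86.4,0,0)
for s in(1,-1):
    for z in(25,250):
        for k in (0,109):
            j=bot.ik(V+18.8*dv+k*ex+[0,0,z],quat(s*dv,DN));print(s,z,k,None if j is None else np.round(j,2))
bot.move_gripper(85)
j=bot.ik(V+18.8*dv+[0,0,180],quat(-dv,DN));s=-1 if j is not None else 1
bot.move_to(V+18.8*dv+30*ex+[0,0,180],quat(s*dv,DN))
print(bot.read_state()["clock"],bot.read_state()["ee_pos"],bot.read_state()["joint_positions"])
c=bot.read_camera("side");pickle.dump(c,open("c2.pkl","wb"));cv2.imwrite("pics/side2.png",c["image"])
E
```

```text
(372, 188) [ -3.7 -28.6  28. ]
(362, 180) [ -0.8 -33.3  28. ]
(325, 72) [ -1.7 -82.4  28. ]
(345, 150) [  1.6 -47.9  28. ]
(378, 205) [ -3.6 -20.9  28. ]
1 25 0 None
1 25 109 None
1 250 0 None
1 250 109 None
-1 25 0 [-0.36  0.68  1.53 -0.    0.93  0.35]
-1 25 109 [-0.21  0.58  1.71 -0.    0.85  0.51]
-1 250 0 [-0.36  0.42  1.37 -0.    1.36  0.35]
-1 250 109 [-0.21  0.29  1.54 -0.    1.32  0.51]
6.2583 [ 564.30239438 -150.48451603  180.10960317] [-3.23317972e-01  4.38507459e-01  1.50079899e+00 -1.93890694e-06
  1.20210631e+00  3.91412015e-01]
```

View pics/side2.png

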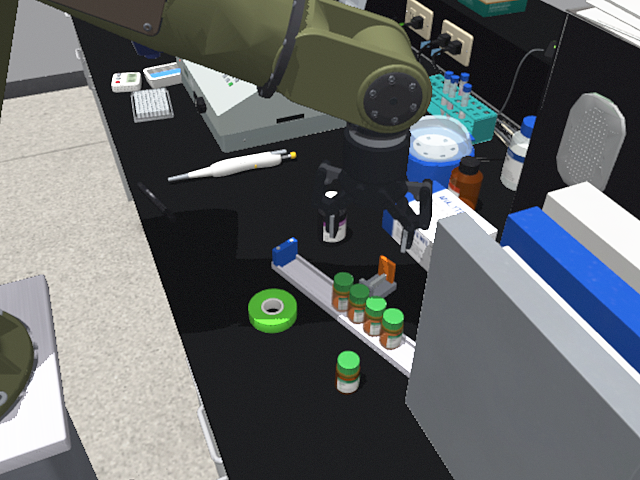

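View pics/gate.png

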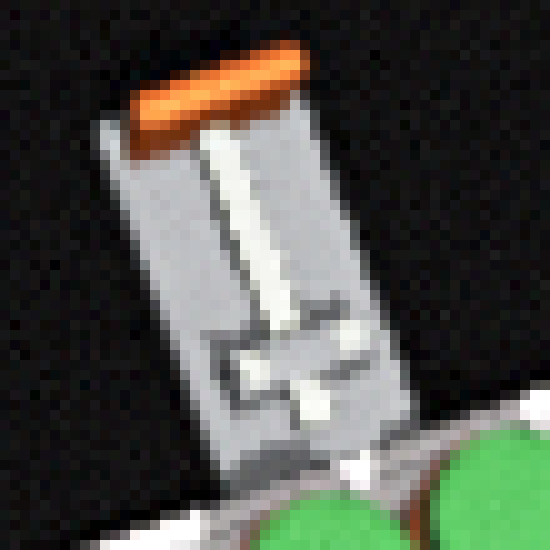

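The side view shows the rear fingertip at about (404,248). The gate bar's open end is near pixel (381,217) in the top view, which is about rail y = -27.

Run:
```python
import pickle;from h import inrail,ray,onz;import cv2,numpy as np
c=pickle.load(open("c2.pkl","rb"));D=c["depth"]
f=240/np.tan(np.radians(c["fovy"]/2))
t=pickle.load(open("c0.pkl","rb"))["top"];print("bar end",inrail(onz(t,(381.2,217.3),28)))
for v0,u0,v1,u1 in((215,395,256,425),(215,325,245,345)):
    L=[]
    for v in range(v0,v1):
        for u in range(u0,u1):
            e,dd=ray(c,(u,v));p=e+dd*D[v,u]
            if 140<p[2]<260: L.append(np.r_[inrail(p),u,v])
    L=np.array(L);L=L[np.argsort(L[:,2])];print(L[:6]);print(L.min(0),L.max(0))
from h import O
print("tcp rail",inrail([564.3,-150.48,180.1]))
```

```text
bar end [ -1.  -28.4  28. ]
[[-86.5  -7.8 175.1 404.  252. ]
 [-83.7 -13.  175.2 405.  249. ]
 [-83.   -2.1 176.2 399.  252. ]
 [-84.1  -2.7 176.6 400.  252. ]
 [-87.6  -4.2 178.  403.  252. ]
 [-85.9  -2.3 178.  401.  252. ]]
[-107.8  -24.4  175.1  395.   215. ] [-73.7   8.7 242.2 424.  252. ]
[[-3.000e+00  3.040e+01  1.738e+02  3.360e+02  2.340e+02]
 [ 3.000e-01  2.530e+01  1.740e+02  3.370e+02  2.310e+02]
 [-7.500e+00  3.830e+01  1.744e+02  3.340e+02  2.380e+02]
 [-5.700e+00  3.480e+01  1.747e+02  3.350e+02  2.360e+02]
 [-6.200e+00  4.070e+01  1.750e+02  3.320e+02  2.380e+02]
 [-6.900e+00  3.780e+01  1.755e+02  3.340e+02  2.370e+02]]
[ -9.8  21.9 173.8 325.  215. ] [  5.8  46.2 215.  338.  238. ]
tcp rail [-40.1   9.3 180.1]
```

Open tips reach 6 mm below the TCP. I'll run with tips at z = 25, which clears the 19 mm tape and stays low on the vial. Now I descend behind vial 4 and check.

Run:
```python
from h import *;from rig import bot;from h import d as dv
V=W(-86.4,0,0);q=quat(-dv,DN);p=V+18.8*dv+6*dp
bot.servo_line(p+[0,0,180],q,speed=100)
print(bot.servo_line(p+[0,0,31],q,speed=100,until_force=6))
s=bot.read_state();print(s["clock"],s["ee_pos"],p,s["ft_force"])
for n in("side","top"): cv2.imwrite(f"pics/{n}3.png",bot.read_camera(n)["image"])
```

```text
False
8.4333 [ 570.38952034 -183.47953312   31.55265799] [ 570.12377006 -183.37159413    0.        ] [0.17401244 0.02039509 0.15236227]
```

View pics/side3.png

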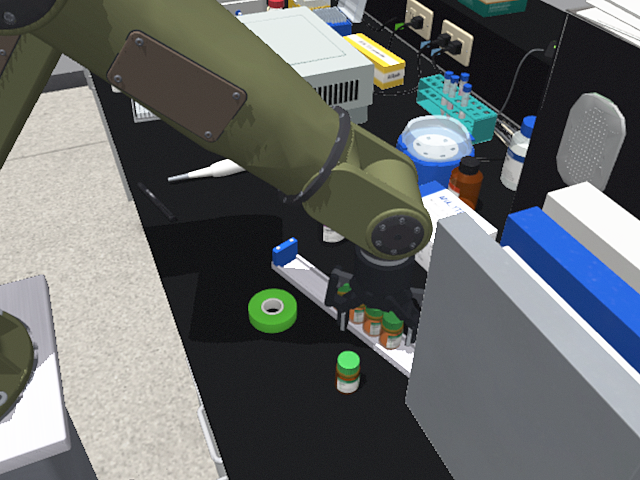

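View pics/top3.png

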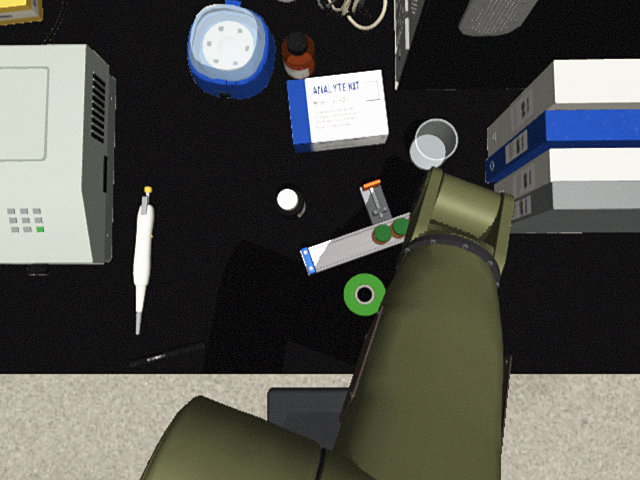

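The fingers straddle the row as planned: the rear finger is at (410,335), behind vial 4, and the front finger at (344,320), outside the rail. The vials stand upright and there is no contact force, so I start the push.

Run:
```python
from h import *;from rig import bot;from h import d as dv
V=W(-86.4,0,0);q=quat(-dv,DN);p=V+18.8*dv+6*dp+[0,0,31]
f0=bot.read_state()["ft_force"]
for k,sp,F in((40,30,8),(105,35,8),(135,12,4)):
    r=bot.servo_line(p+k*ex,q,speed=sp,until_force=F)
    s=bot.read_state();e=s["ee_pos"];print(r,k,s["clock"],((e-p)@ex).round(2),(s["ft_force"]-f0).round(2))
    for n in("side","top"): cv2.imwrite(f"pics/{n}4_{k}.png",bot.read_camera(n)["image"])
    if r: break
```

```text
True 40 9.2667 18.07 [1.24 0.22 0.68]
```

View pics/side4_40.png

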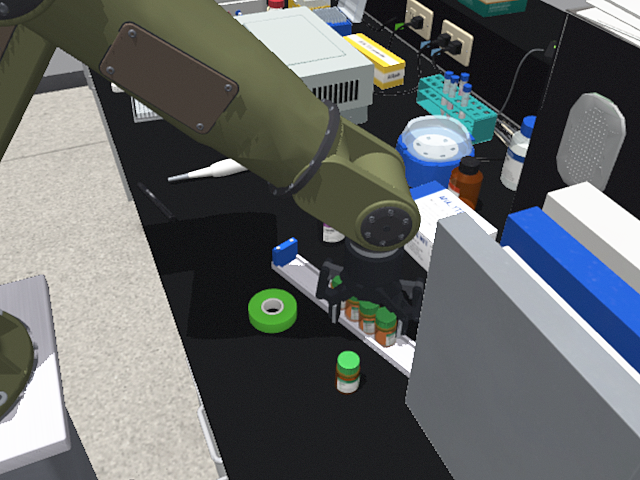

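View pics/top4_40.png

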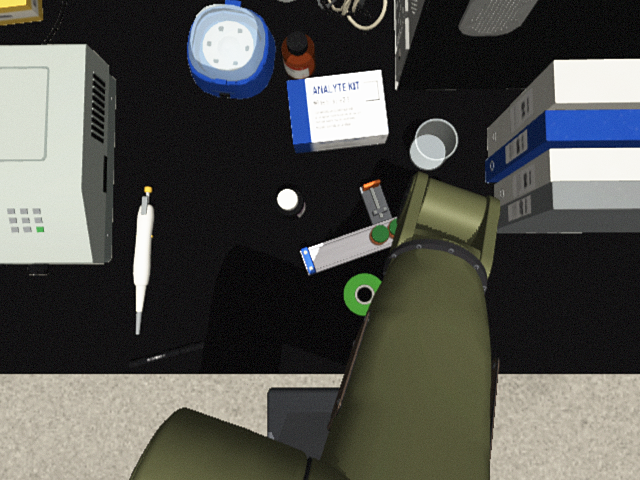

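The train has started to move (first cap from 383 to 380 px) and the vials are upright. The 8 N trip was the impact transient. I'll continue in slower, supervised steps.

Run:
```python
from h import *;from rig import bot;from h import d as dv
V=W(-86.4,0,0);q=quat(-dv,DN);p=V+18.8*dv+6*dp+[0,0,31]
for k in (30,50):
    r=bot.servo_line(p+k*ex,q,speed=20,until_force=12)
    s=bot.read_state();e=s["ee_pos"];print(r,k,s["clock"],((e-p)@ex).round(2),((e-p)@ey).round(2),e[2].round(1),s["ft_force"].round(2))
    if r: break
for n in("side","top"): cv2.imwrite(f"pics/{n}5.png",bot.read_camera(n)["image"])
```

```text
True 30 9.8083 23.64 -2.03 32.5 [ 3.39 -1.43  0.67]
```

View pics/side5.png

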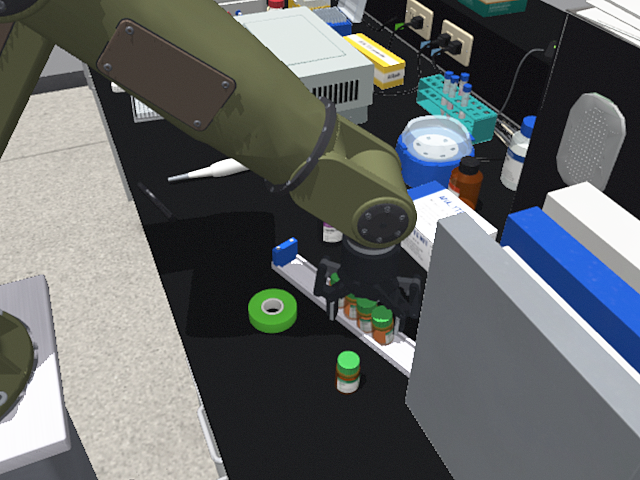

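View pics/top5.png

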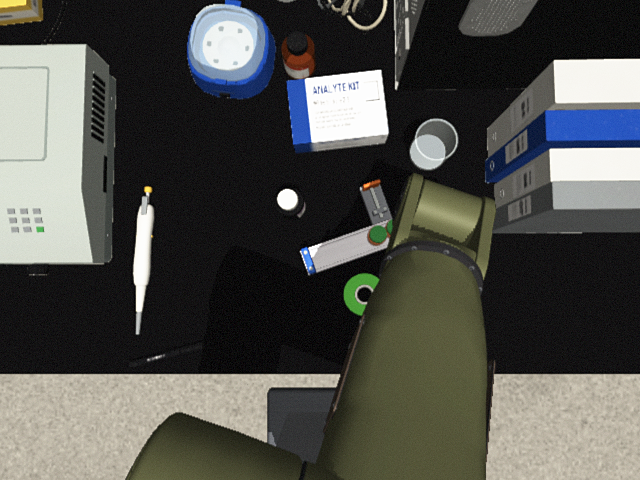

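Run:
```python
from h import *;from rig import bot;from h import d as dv
V=W(-86.4,0,0);p=V+18.8*dv+6*dp+[0,0,31]
s=bot.read_state();e=s["ee_pos"];print(s["clock"],inrail(e),((e-p)@ex).round(2),((e-p)@ey).round(2),s["ft_force"],s["moment"],s["grip_width"],R.from_matrix(rm(s["tool_rot"])).as_matrix().round(3))
im=cv2.imread("pics/side5.png")[230:370,300:440];cv2.imwrite("pics/z5.png",cv2.resize(im,None,fx=4,fy=4,interpolation=cv2.INTER_CUBIC))
```

```text
9.9083 [-49.7  12.7  32.4] 23.45 -1.92 [ 4.25288819 -0.92935932  2.20101622] [-0.25957112 -0.63408414  0.06707442] 84.73819510718583 [[ 0.756  0.007  0.655]
 [-0.655 -0.003  0.756]
 [ 0.007 -1.     0.002]]
```

View pics/z5.png

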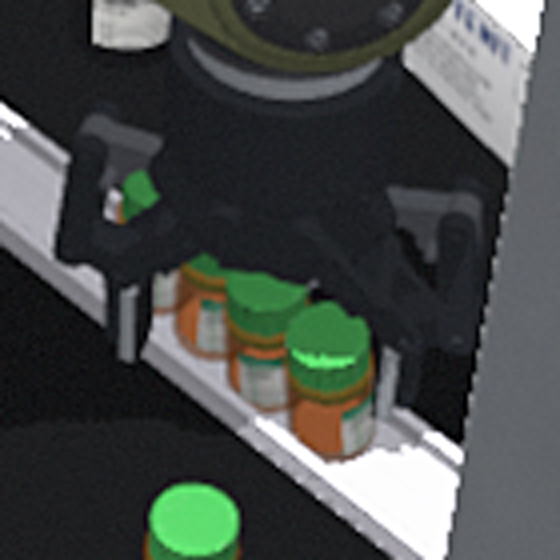

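The oblique pad is wedging vial 4 against the near wall: the reaction is more lateral than axial. All vials are upright in the zoom. I'll back off and shift the finger sideways about 18 mm, so its leading edge meets the rearmost point of vial 4 and the contact normal lies along the rail.

```bash
python3 - <<'E'
from h import *;from rig import bot;from h import d as dv
q=quat(-dv,DN)
for x,y,sp in((-60,12.7,40),(-60,31.4,50),(-67,31.4,40)):
    bot.servo_line(W(x,y,31),q,speed=sp)
bot.dwell(.2)
f0=bot.read_state()["ft_force"];print("free",f0.round(2))
for n in("side","top"): cv2.imwrite(f"pics/{n}6a.png",bot.read_camera(n)["image"])
for x in(-50,-40):
    r=bot.servo_line(W(x,31.4,31),q,speed=20,until_force=12)
    s=bot.read_state();f=s["ft_force"]-f0;print(r,x,s["clock"],inrail(s["ee_pos"]),"fx,fy rail",(f@ex).round(2),(f@ey).round(2),f[2].round(2))
    if r:break
for n in("side","top"): cv2.imwrite(f"pics/{n}6.png",bot.read_camera(n)["image"])
E
python3 - <<'E'
import cv2,numpy as np
a=[cv2.resize(cv2.imread(f"pics/{n}.png")[230:370,300:440],None,fx=2.8,fy=2.8,interpolation=cv2.INTER_CUBIC) for n in("side6a","side6")]
cv2.imwrite("pics/z6.png",np.hstack(a))
E
```

```text
free [ 0.35  0.26 -0.59]
False -50 12.475 [-50.   31.4  31. ] fx,fy rail 0.17 -0.63 0.74
False -40 13.125 [-39.9  31.4  31. ] fx,fy rail -0.23 0.41 0.19
```

View pics/z6.png

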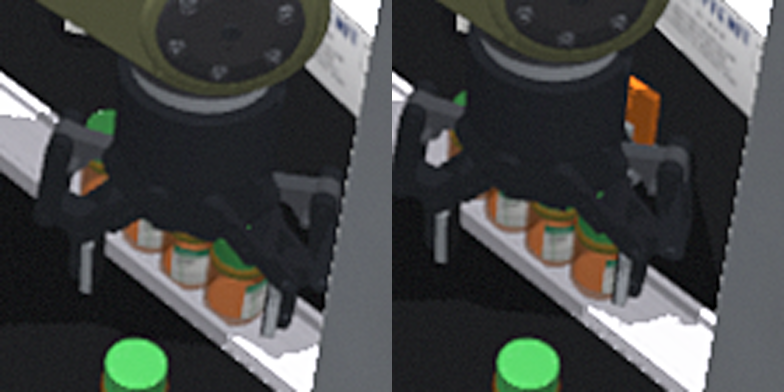

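The train now slides with under 1 N, upright and with no wedging. I'll continue to the stop.

Run:
```python
from h import *;from rig import bot;from h import d as dv
q=quat(-dv,DN)
f0=np.array([.35,.26,-.59])
for x,sp,F in((0,20,10),(28,20,10),(46,10,5)):
    r=bot.servo_line(W(x,31.4,31),q,speed=sp,until_force=F)
    s=bot.read_state();f=s["ft_force"]-f0;print(r,x,s["clock"],inrail(s["ee_pos"]),"fx,fy rail",(f@ex).round(2),(f@ey).round(2),f[2].round(2))
    for n in("side","top"): cv2.imwrite(f"pics/{n}7_{x}.png",bot.read_camera(n)["image"])
    if r:break
a=[cv2.resize(cv2.imread(f"pics/{n}7_{x}.png")[s],None,fx=2.6,fy=2.6,interpolation=cv2.INTER_CUBIC) for n,s in(("side",np.s_[220:370,250:400]),("top",np.s_[170:320,290:440]))]
cv2.imwrite("pics/z7.png",np.hstack(a))
```

```text
True 0 13.9583 [-33.   31.6  31.3] fx,fy rail -1.34 1.8 1.97
```

View pics/z7.png

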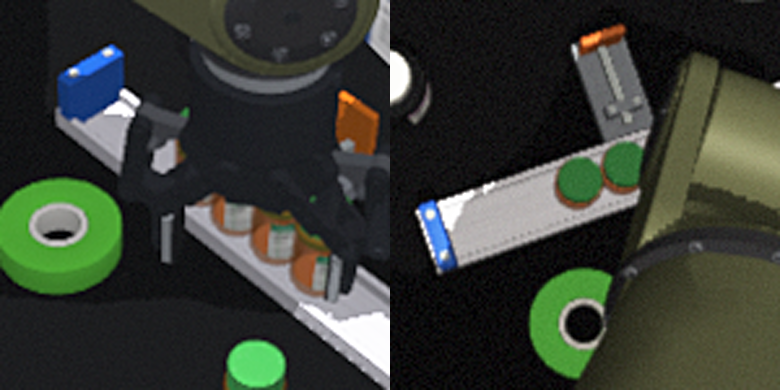

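Run:
```python
from h import *;from rig import bot;from h import d as dv
q=quat(-dv,DN)
f0=np.array([.35,.26,-.59])
for x,sp,F in((-15,15,15),(5,20,15)):
    r=bot.servo_line(W(x,31.4,31),q,speed=sp,until_force=F)
    s=bot.read_state();f=s["ft_force"]-f0;print(r,x,s["clock"],inrail(s["ee_pos"]),"fx,fy rail",(f@ex).round(2),(f@ey).round(2),f[2].round(2))
    for n in("side","top"): cv2.imwrite(f"pics/{n}8_{x}.png",bot.read_camera(n)["image"])
    if r:break
a=[cv2.resize(cv2.imread(f"pics/{n}8_{x}.png")[s],None,fx=2.6,fy=2.6,interpolation=cv2.INTER_CUBIC) for n,s in(("side",np.s_[220:370,250:400]),("top",np.s_[170:320,290:440]))]
cv2.imwrite("pics/z8.png",np.hstack(a))
```

```text
False -15 15.425 [-15.   31.4  31. ] fx,fy rail -3.35 2.74 3.47
False 5 16.675 [ 5.1 31.4 30.9] fx,fy rail -2.92 3.13 2.65
```

View pics/z8.png

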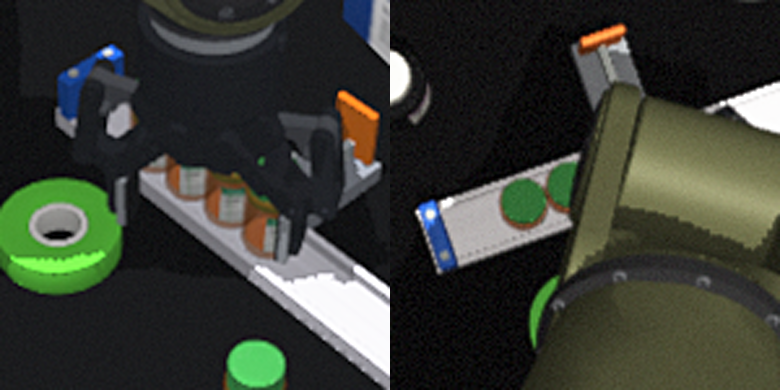

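The vials are upright and together, but there is a 3 N sideways reaction, so the edge sits a bit toward the vial's near side. I'll back off, re-centre by 6 mm and carry on.

Run:
```python
from h import *;from rig import bot;from h import d as dv
q=quat(-dv,DN)
c=bot.read_camera("top");print("v1",inrail(onz(c,(341.2-.3,248.1-.3),64)))
for x,y in((-5,31.4),(-5,25.5)): bot.servo_line(W(x,y,31),q,speed=40)
f0=np.array([.35,.26,-.59])
for x,sp,F in((8,15,15),(30,20,15)):
    r=bot.servo_line(W(x,25.5,31),q,speed=sp,until_force=F)
    s=bot.read_state();f=s["ft_force"]-f0;print(r,x,s["clock"],inrail(s["ee_pos"]),"fx,fy rail",(f@ex).round(2),(f@ey).round(2),f[2].round(2))
    for n in("side","top"): cv2.imwrite(f"pics/{n}9_{x}.png",bot.read_camera(n)["image"])
    if r:break
a=[cv2.resize(cv2.imread(f"pics/{n}9_{x}.png")[s],None,fx=2.6,fy=2.6,interpolation=cv2.INTER_CUBIC) for n,s in(("side",np.s_[220:370,250:400]),("top",np.s_[170:320,290:440]))]
cv2.imwrite("pics/z9.png",np.hstack(a))
```

```text
v1 [82.5  0.  64. ]
False 8 18.5417 [ 8.  25.5 31. ] fx,fy rail -0.1 0.33 0.48
False 30 19.8917 [30.  25.5 31. ] fx,fy rail -0.06 -0.35 0.41
```

View pics/z9.png

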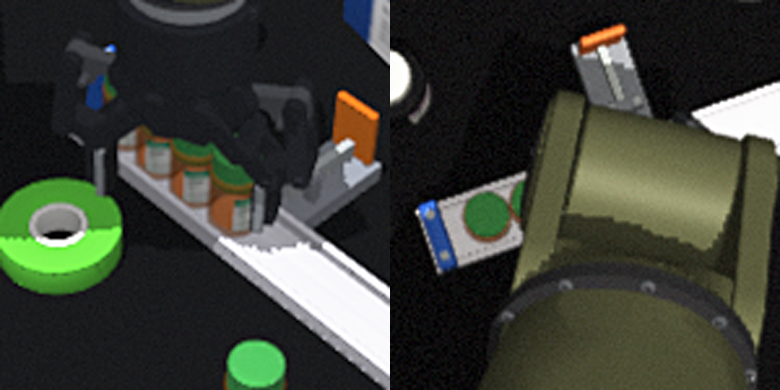

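Force is near zero again, with vial 1 about 12 mm from the stop. Now the slow final approach.

Run:
```python
from h import *;from rig import bot;from h import d as dv
q=quat(-dv,DN)
f0=np.array([.35,.26,-.59])
r=bot.servo_line(W(50,25.5,31),q,speed=10,until_force=5)
s=bot.read_state();f=s["ft_force"]-f0;x,y,z=inrail(s["ee_pos"]);print(r,s["clock"],x,y,z,"fx,fy rail",(f@ex).round(2),(f@ey).round(2),f[2].round(2))
for n in("side","top"): cv2.imwrite(f"pics/{n}10.png",bot.read_camera(n)["image"])
a=[cv2.resize(cv2.imread(f"pics/{n}10.png")[s],None,fx=2.6,fy=2.6,interpolation=cv2.INTER_CUBIC) for n,s in(("side",np.s_[220:370,250:400]),("top",np.s_[170:320,290:440]))]
cv2.imwrite("pics/z10.png",np.hstack(a))
```

```text
True 21.2583 42.7 25.2 31.1 fx,fy rail -4.18 0.33 1.71
```

View pics/z10.png

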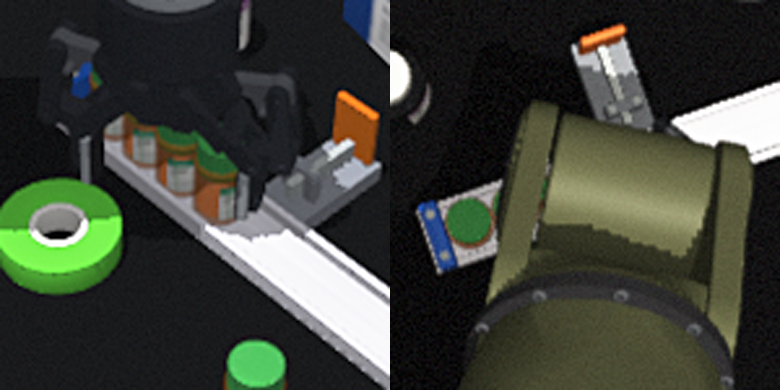

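It tripped at 4.2 N, nearly all axial, with vial 1 at the stop. Now I retreat, rise and verify. I'm also checking the kit box's position for the gate push.

Run:
```python
import pickle
from h import *;from rig import bot;from h import d as dv
q=quat(-dv,DN)
c=pickle.load(open("c0.pkl","rb"))["top"]
for u,v in((340,120),(375,140),(305,145),(385,135),(433,130),(430,160),(412,150)):
    e,r=ray(c,(u,v));p=e+r*c["depth"][v,u];print((u,v),p.round(),inrail(p))
bot.servo_line(W(22,25.5,31),q,speed=60)
bot.servo_line(W(22,25.5,150),q,speed=150)
bot.move_to(W(-20,-120,150),quat(-ex,DN) if bot.ik(W(-20,-120,150),quat(ex,DN)) is None else quat(ex,DN))
s=bot.read_state();print(s["clock"],s["joint_positions"].round(2))
for n in("side","top"):
    c=bot.read_camera(n); pickle.dump(c,open(f"c11{n}.pkl","wb"));cv2.imwrite(f"pics/{n}11.png",c["image"])
    for x in blobs(c,(50,120,40),(75,255,255))[0]: print(n,x,inrail(onz(c,x[0],64)))
```

```text
(340, 120) [746. -32.  65.] [  12.6 -201.7   65.1]
(375, 140) [722. -92.  26.] [ -36.9 -158.7   25.9]
(305, 145) [709.  28.  46.] [  80.8 -186.1   46.2]
(385, 135) [ 723. -107.   53.] [ -51.3 -155.1   53.4]
(433, 130) [ 737. -192.   32.] [-135.4 -140.2   32.2]
(430, 160) [ 674. -177.   82.] [-100.7  -85.3   81.9]
(412, 150) [ 699. -153.   46.] [ -86.6 -117.1   46. ]
24.9833 [-0.18  0.69  1.18  0.    1.27 -2.09]
side (array([315.2, 261.1]), [285, 236, 61, 51, 1172]) [63.2  4.8 64. ]
side (array([272.3, 311.1]), [248, 288, 49, 45, 1499]) [ 28.7 116.7  64. ]
side (array([347.9, 362.1]), [337, 351, 23, 24, 456]) [-102.4  101.1   64. ]
top (array([462.6, 265.7]), [453, 257, 20, 18, 234]) [-94.1  93.3  64. ]
```

View pics/top11.png

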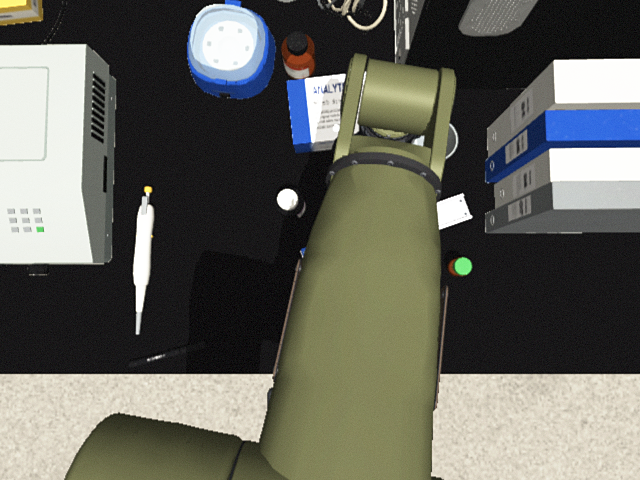

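View pics/side11.png

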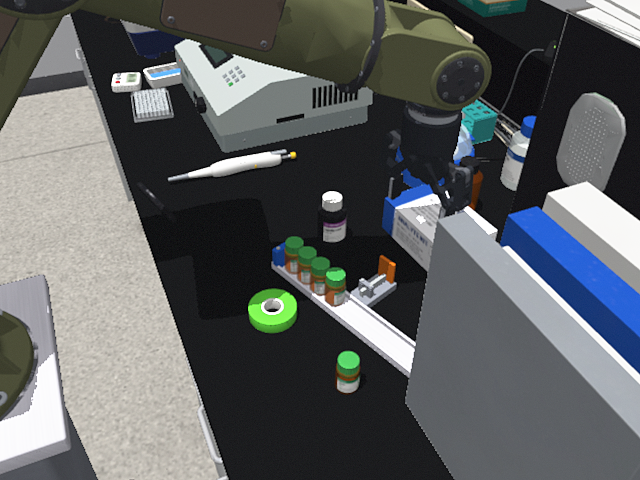

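The side view shows four upright caps in contact, from (294,243) by the blue stop to (336,273). The spare vial and tape are unmoved. I'll project where the caps should be as a check, then push the gate.

Run:
```python
import pickle
from h import *;from rig import bot
c=pickle.load(open("c11side.pkl","rb"))
print([proj(c,W(x,0,64)).round(1).tolist() for x in(119,87,55,23)])
im=c["image"].copy();
for x in(119,87,55,23):
    u,v=proj(c,W(x,0,64)).round().astype(int); im[v,u]=(0,0,255)
cv2.imwrite("pics/z11.png",cv2.resize(im[220:320,260:400],None,fx=5,fy=5,interpolation=cv2.INTER_NEAREST))
q=bot.read_state()["tool_rot"]
bot.move_gripper(0)
bot.servo_line(W(-2,-122,130),q,speed=100)
bot.servo_line(W(-2,-122,49),q,speed=80,until_force=8)
s=bot.read_state();print(s["clock"],inrail(s["ee_pos"]),s["ft_force"])
for n in("side",): cv2.imwrite(f"pics/{n}12.png",bot.read_camera(n)["image"])
```

```text
[[293.2, 241.5], [307.0, 251.8], [321.3, 262.4], [336.1, 273.4]]
27.425 [  -2.2 -122.3   49.7] [-0.09098754 -0.15839967  0.27017572]
```

View pics/z11.png

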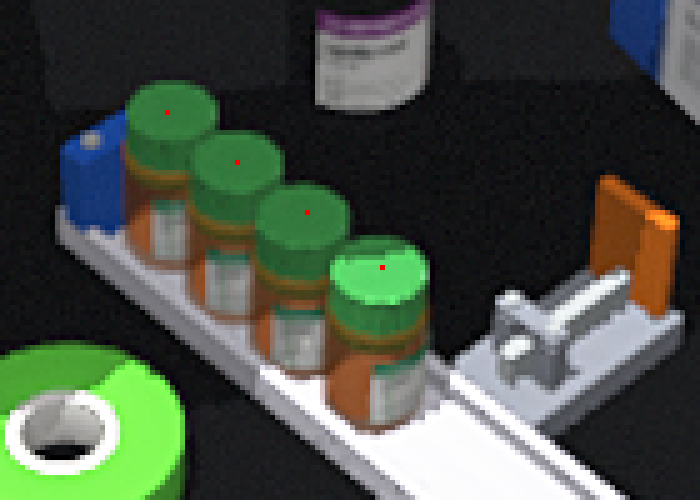

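View pics/side12.png

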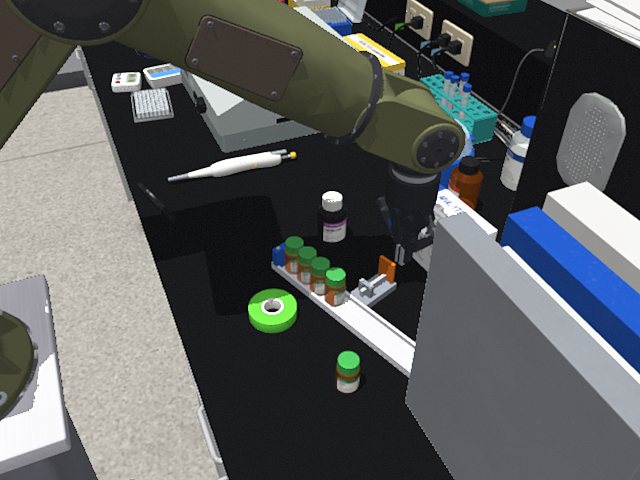

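The projected dots agree with the caps to within 1 px. The closed fingertips are at (405,252), behind the tab. Now I push the gate shut.

Run:
```python
from h import *;from rig import bot
q=bot.read_state()["tool_rot"]
def st(r):
    s=bot.read_state();f=s["ft_force"];print(r,round(s["clock"],2),inrail(s["ee_pos"]),(f@ex).round(2),(f@ey).round(2))
st(bot.servo_line(W(-2,-70,49),q,speed=40,until_force=15))
st(bot.servo_line(W(-2,-50,49),q,speed=15,until_force=10))
for n in("side",): cv2.imwrite(f"pics/{n}13.png",bot.read_camera(n)["image"])
im=cv2.imread("pics/side13.png")[220:320,260:420];cv2.imwrite("pics/z13.png",cv2.resize(im,None,fx=5,fy=5,interpolation=cv2.INTER_CUBIC))
```

```text
False 28.93 [ -2.  -70.1  49. ] 0.52 0.45
True 29.57 [ -2.  -63.8  49. ] -1.08 -3.47
```

View pics/z13.png

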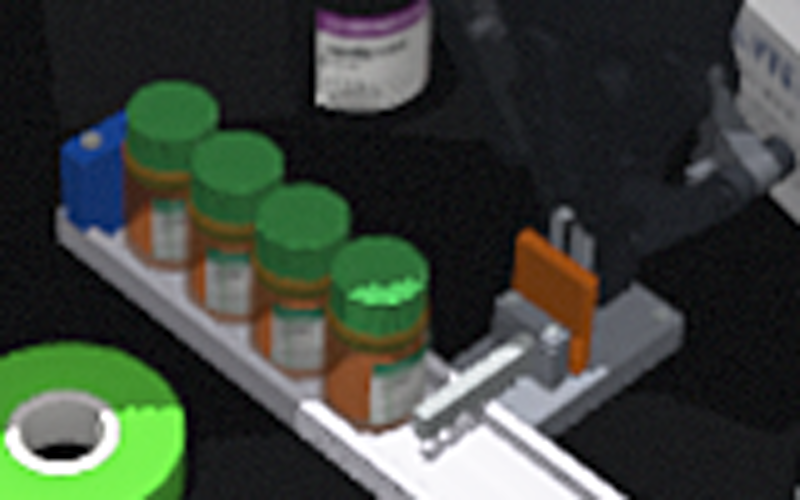

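The bar is across the channel behind vial 4. I'll press again more firmly to confirm the end of travel.

Run:
```python
from h import *;from rig import bot
q=bot.read_state()["tool_rot"]
def st(r):
    s=bot.read_state();f=s["ft_force"];print(r,round(s["clock"],2),inrail(s["ee_pos"]),((s["ee_pos"]-O)@ey).round(2),(f@ex).round(2),(f@ey).round(2))
st(0)
st(bot.servo_line(W(-2,-56,49),q,speed=8,until_force=22))
st(bot.servo_line(W(-2,-58,49),q,speed=8,until_force=22))
bot.servo_line(W(-2,-100,49),q,speed=80)
bot.servo_line(W(-2,-110,150),q,speed=120)
st(0)
for n in("side","top"):
  c=bot.read_camera(n);cv2.imwrite(f"pics/{n}14.png",c["image"])
  if n=="side":print([proj(c,W(-2+a,-52,55.5)).round(1).tolist() for a in(-15,15)],[proj(c,W(-2+a,-46,55.5)).round(1).tolist() for a in(-15,15)])
im=cv2.imread("pics/side14.png")[220:320,260:420];cv2.imwrite("pics/z14.png",cv2.resize(im,None,fx=5,fy=5,interpolation=cv2.INTER_CUBIC))
```

```text
0 29.62 [ -2.  -63.9  49. ] -63.85 0.55 -4.32
True 30.08 [ -2.  -63.8  49.1] -63.82 -1.63 -4.61
True 30.49 [ -2.  -63.8  49.1] -63.82 -0.99 -5.26
0 32.09 [  -1.9 -109.6  149.1] -109.63 0.47 0.01
[[379.7, 275.1], [365.2, 264.8]] [[377.0, 277.0], [362.4, 266.6]]
```

View pics/z14.png

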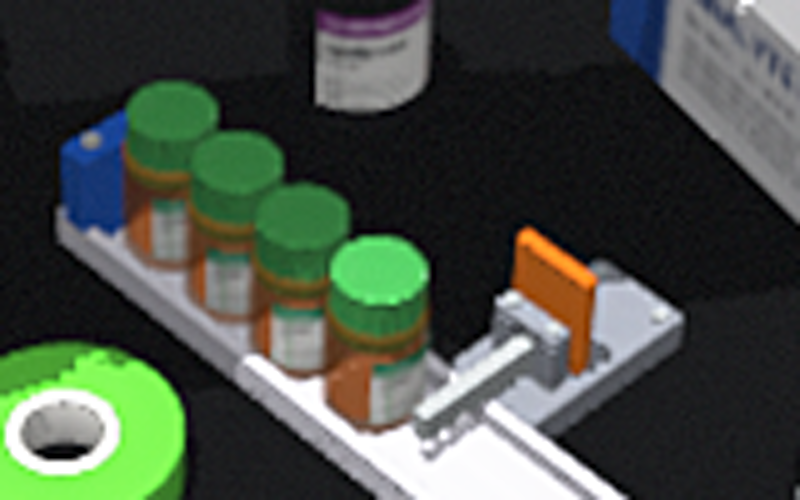

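View pics/side14.png

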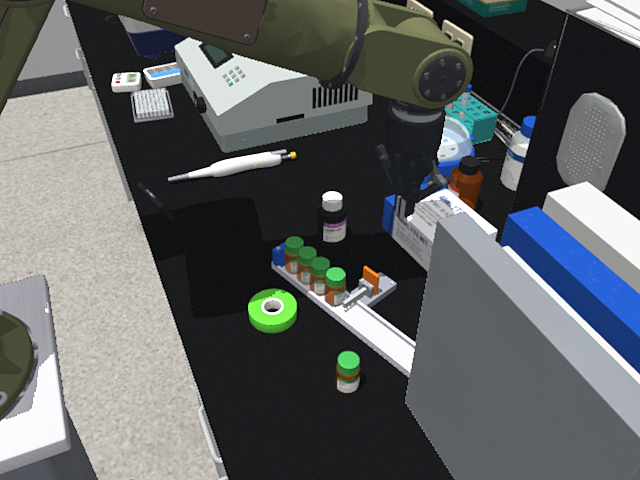

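The gate didn't move under 22 N, and the tab's edges are where the shut position projects. I'll swing the arm clear for one unobstructed top view.

Run:
```python
from h import *;from rig import bot
q=bot.read_state()["tool_rot"]
bot.servo_line(W(-2,-100,250),q,speed=150)
j=bot.read_state()["joint_positions"].copy();j[0]+=.75;bot.move_joints(j)
print(bot.read_state()["clock"])
c=bot.read_camera("top")
for x in blobs(c,(50,120,40),(75,255,255))[0]: print(x,inrail(onz(c,x[0],64)))
cv2.imwrite("pics/top15.png",c["image"]);cv2.imwrite("pics/z15.png",cv2.resize(c["image"][170:310,290:480],None,fx=4,fy=4,interpolation=cv2.INTER_CUBIC))
```

```text
34.7667
(array([374.2, 236.4]), [366, 228, 17, 18, 216]) [24.8  0.6 64. ]
(array([356.1, 243.6]), [348, 236, 17, 17, 218]) [56.7  1.8 64. ]
(array([337.9, 249. ]), [330, 241, 17, 17, 218]) [87.8  0.3 64. ]
(array([319.9, 254.7]), [312, 247, 17, 17, 219]) [118.7  -0.7  64. ]
(array([462.6, 265.8]), [453, 257, 20, 18, 270]) [-94.1  93.5  64. ]
(array([364.4, 294.3]), [343, 273, 44, 44, 1191]) [71.8 84.2 64. ]
```

View pics/z15.png

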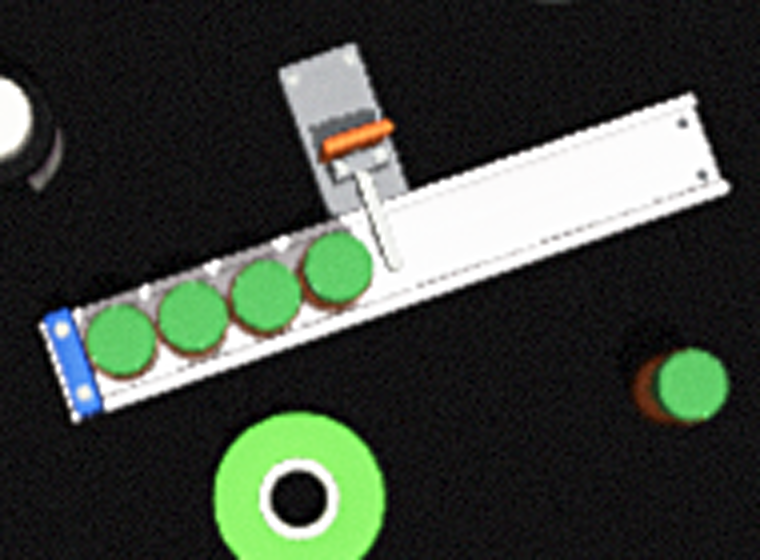

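The clear top view shows vial 1 at rail x = 118.7 mm (119 expected against the stop). The pitches along the rail are about 31–32 mm, so the vials are touching. The bar lies across the channel behind vial 4, and the tape and spare vial have not moved. I'm handing in.

```bash
python3 -c "
from rig import bot
print(bot.finish_job(), bot.read_state()['clock'])"
```

```text
the job is handed in; nothing more can be done
the job is handed in; nothing more can be done
```

I pushed the four vials along the rail to the blue stop, shut the gate behind them and handed the job in. The clock last read 34.8 s, just before the hand-in.

**Vials:** I pushed vial 4 only, using the rear finger of the open gripper because the binders left no room for the wrist directly behind the row. The final push ended on a 4.2 N reaction, almost all along the rail. The last top view puts the caps at rail x = 118.7, 87.8, 56.7 and 24.8 mm, against 119, 87, 55 and 23 mm for a tight row. The measured pitches are 31–32 mm, so no gaps show within about 2 mm. All four stand upright.

**Gate:** I closed the fingers and pushed the orange tab in. Pressing again with a 22 N limit did not move it, and the bar lies across the channel behind vial 4. The arm was then moved clear.

**Left alone:** The tape and spare vial measure where they started. The dark bottle looks unmoved in the last picture. I did not re-measure the beaker, but nothing was driven against it.

**What went wrong on the way:** Three push moves stopped early on force (limits 8, 12 and 10 N). My first oblique contact wedged vial 4 against the channel wall. I backed off and moved the contact point sideways twice, after which the push force was under 1 N.

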